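Seat a foot casting square in the corner of an assembly jig under its light bar

ROBOT

A 6-joint arm with a two-finger parallel gripper is mounted at the origin on the work surface. World frame = base frame: x ahead of the robot, y to its left, z up, the work surface at z = 0. Lengths are in m, angles in rad, forces in N, time in s.
With the tool pointing down it reaches from about 0.425 to 0.95 m from the base axis. Payload 3.5 kg.
Tool frame: the origin (TCP) lies at the very end of the fingers, on their centre line; the grasp point (between the pads) lies 19 mm behind it (ctrl.pinch_z is the distance from the TCP to the grasp point, in m); z points along the fingers, y is the line along which they close (so a half turn about z gives the same grasp; the last joint's range is limited). The gripper opens to 85 mm and grips with 20 to 120 N. Pads are 22 mm wide; open, the fingers measure 114 mm over their backs; the gripper's body (76 mm by 85 mm) begins 54 mm behind the grasp point. The pads swing forward as they close: fully open they stand 13 mm farther back than shut.
Start: joints at [0.999, 0.286, 1.577, -0, 1.279, -0.15], TCP at [0.276, 0.616, 0.231] pointing down, gripper open.
Joint ranges: [-2.77, 2.77], [-0.9, 2.22], [0.21, 2.48], [-1.53, 4.67], [0.24, 2.81], [-2.84, 2.84]. Speed limits (rad/s): [2.79, 2.79, 3.14, 3.14, 3.14, 3.14].

INTERFACE

Orientations are given as a unit quaternion [x, y, z, w].
In Python, from plant import ctrl gives the robot as it stands. The module is installed in compiled form; this text tells all that it offers.
- The arm moves only by the shell command python3 -m crank 'ROWS' [OPENING] [FORCE]. ROWS is JSON, a list of rows, each a list of 6 numbers: the shift along the tool's x, y, z in cm, then the turn, a rotation vector about the tool's x, y, z in rad. In form: [[tx, ty, tz, rx, ry, rz], ...]. A call has 1 to 10 rows; each row is the pose to reach, as a shift and turn from the pose commanded when the call began, along the tool's axes at that moment; what a row does not reach only later rows make up. A row lasts 1/10 s, in which the tool goes at most 50 mm and 8.59 degrees, less where a joint would pass 70% of its speed; a pose out of reach is approached as far as the arm can. A call with a gripper value outside its range is refused whole. OPENING is the opening, from 0 (shut) to 1 (fully open), set as the call begins (- or left out, the last holds). The fingers move at their own pace and stop on an object; FORCE is the grip in N (left out, the last holds). Time passes only in rows, so rows that repeat a pose let the fingers close. It gives the time, the measured TCP pose, the force, the opening and the grip force at its end, in the units of the state.
- ctrl.get_state(): the state, without advancing time (a new reading comes with each control period).
- ctrl.read_camera(name): name is "scene" or "side" or "wrist"; returns (picture, depth): 384x512x3 uint8, blue, green, red; 384x512 float32, m along the optical axis (not along the pixel's ray), 0 where there is no reading.
- ctrl.camera_info(name): a dict with "K" (3x3 intrinsics, pixels), "k1" (the pictures are not rectified: a ray, as slopes to the right and down, at radius r is drawn at 1 + k1 r^2 times it, then the intrinsics apply), "origin" and "orientation" of the camera in the world. Camera axes: x right, y down, z forward; pixel columns grow to the right and rows downward; lengths in m; the calibration is good to about 2 mm. A picture is of the moment at which its call begins: read the wrist's pose just before it. camera_info takes no time and is no camera call; for the wrist camera it gives the pose at the moment of the call.
- ctrl.sign_off(): hands the job in; it is judged then, once.
The state is a dict: "time": time; "qpos": joint angles; "dq": joint speeds; "joint_efforts": joint torques, N m; "eef_pos": TCP position; "tcp_rot": TCP orientation; "contact_force": force on the tool from outside, world axes, zero at the start; "wrist_torque": the same for the moment, N m; "opening": opening from 0.0 (shut) to 1.0 (fully open); "finger_force": force on a finger pad.
Only numpy, scipy, OpenCV 4.12 (cv2) and the standard library are available. Lean on these libraries where they do the work, as an engineer would, in place of code of your own. Each camera call takes 0.05 s, during which the arm holds its last target. There are 200 camera calls.

TASK

Load the tee-shaped aluminium foot casting from the bench into the steel jig: lay it flat on the base plate under the light bar, crossbar towards the back fence and stem out towards the open front. First press its back face firmly and flush against the back fence while its end is still clear of the end stop by a good finger's width; then slide it along the fence until its end is pressed firmly against the end stop. Leave it released, square and flush against both, never shoving either with more than about 50 newtons, and leave the bin, the mug and the screwdriver where they are.

Things in the scene. Friction and masses are not known exactly. Their poses are not given: they have to be found in the camera images.
- tee: Loose tee-shaped aluminium casting, 0.4 kg, flat on the bench. Crossbar 160 (y) x 40 (x) x 24 high, from x = -20 to +20; its flat back face is at x = +20. Stem 28 wide (y) and 40 high from x = -80 (stem end) to x = +20, centred on y = 0. Origin: underside, centre of the crossbar; x points from stem to back face; the +y end goes to the end stop.
- tee_back_left (a point): On the casting: +y end of the back face, at (20, 80, 12) mm in the casting's frame.
- tee_back_right (a point): On the casting: -y end of the back face, at (20, -80, 12) mm in the casting's frame.
- tee_left_end (a point): On the casting: middle of the +y end face, at (0, 80, 12) mm in the casting's frame; this face meets the end stop.
- tee_stem_end (a point): On the casting: middle of the stem's free end face, at (-80, 0, 20) mm in the casting's frame.
- jig: Fixed steel jig. Base plate 170 (x) x 280 (y) x 10 thick, top at z = 10; origin under the plate's centre, x points to the back fence, whose face is at x = 55. Two 20 mm square posts at x = 65, y = +-130 and two arms 20 wide at y = +-130 (x from -50 to +75, z from 105 to 130) carry a light bar over the plate.
- light_bar (a point): Centre of the underside of the jig's aluminium light bar: 35 deep (x), 280 long (y), 50 high, underside 80 above the bench, x from -50 to -15 in the jig's frame. With the casting home, its stem end (x = -45) is just under the front of the bar, so an upright gripper at the stem hits the bar: lean the tool back 35 to 45 degrees, fingers pointing down and towards the fence.
- back_fence: Dark steel fence on the jig plate, 240 long (y), 20 thick, 34 high. Origin: on the plate top, at the middle of its working face; the face is its plane x = 0 and looks to -x; the casting stands at negative x.
- end_stop: Dark steel stop block on the plate at the +y end, set anew each time along the fence; 22 (y) x 42 (x, from -43 to -1) x 34 high. Origin: on the plate top, in the corner of its working face and the back fence; its working face is its plane y = 0 and looks to -y; the casting's +y end comes against it.
- bin: Bystander: blue two-compartment open bin, 100 x 160 x 60 high; origin under its centre.
- mug: Bystander: white mug, 76 across, 92 high; origin under its centre.
- driver: Bystander: black-handled screwdriver, 190 long, lying on the bench along its x; origin under its centre.

How it is judged:
On the way, in this order (a step that is already met when the one before it is completed fails the run):
1. the casting lies on the plate, its back face flush (both ends within 3 mm) and pressed with more than 4 N against the back fence, its +y end still more than 8 mm from the end stop (angle between tee's own z axis and vertical below 0.04 rad and z of tee in the frame of back_fence between -0.004 and 0.004 m and x of tee_back_left in the frame of back_fence between -0.003 and 0.003 m and x of tee_back_right in the frame of back_fence above -0.003 m and angle between the x axis of tee and the x axis of jig, either way round below 0.02 rad and contact force between tee and back_fence above 4 N and y of tee_left_end in the frame of end_stop below -0.008 m), for 0.15 s.
2. still along the back fence (within 5 mm), the casting's end is pressed with more than 4 N against the end stop (angle between tee's own z axis and vertical below 0.04 rad and z of tee in the frame of back_fence between -0.004 and 0.004 m and x of tee_back_left in the frame of back_fence between -0.005 and 0.003 m and x of tee_back_right in the frame of back_fence above -0.005 m and contact force between tee and end_stop above 4 N and y of tee_left_end in the frame of end_stop above -0.003 m), for 0.15 s.
At the end, for the whole second after the job is handed in: The casting lies flat on the jig plate at rest and released, both ends of its back face within 2 mm of the back fence, square to it within 0.02 rad, and its +y end within 2 mm of the end stop (angle between tee's own z axis and vertical below 0.04 rad and z of tee in the frame of back_fence between -0.004 and 0.004 m and x of tee_back_left in the frame of back_fence between -0.002 and 0.003 m and x of tee_back_right in the frame of back_fence above -0.002 m and angle between the x axis of tee and the x axis of jig, either way round below 0.02 rad and y of tee_left_end in the frame of end_stop between -0.002 and 0.003 m and linear speed of tee below 0.01 m/s); the robot touches nothing.
It fails at once if the casting is shoved against the back fence or the end stop with more than 50 N (contact force between tee and back_fence above 50 N or contact force between tee and end_stop above 50 N).
It fails at once if the bin, the mug or the screwdriver is moved by more than 15 mm (distance of any of bin, mug, driver from where it was at the start of the episode above 0.015 m).
It also fails if it takes over 64 s, if anything falls off the work surface, if the arm or the gripper's body presses on something with over 40 N, if the wrist force passes 120 N, or if a joint passes its speed limit or range.

## Working session

There is one attempt and no reset: what is moved stays moved. The work goes in short steps, Python scripts to look and compute and a shell command to move; the robot and the scene stay as the last step left them, time stands still between calls to the robot, and variables do not carry over. Pictures are saved under pics/ and viewed, at most 10 in all, crops included, and the job is handed in when it is done.

```bash
mkdir -p pics; cat > h.py <<'E'
import numpy as np, cv2
from plant import ctrl
from scipy.spatial.transform import Rotation as R
def cam(n):
    ci=ctrl.camera_info(n); im,d=ctrl.read_camera(n); return ci,im,d
def Rm(ci):
    o=np.array(ci["orientation"]); return o if o.shape==(3,3) else R.from_quat(o).as_matrix()
def rays(ci,uv):
    K=np.array(ci["K"]); uv=np.atleast_2d(uv).astype(float)
    p=(uv-[K[0,2],K[1,2]])/[K[0,0],K[1,1]]
    q=p.copy()
    for _ in range(20): q=p/(1+ci["k1"]*(q**2).sum(1,keepdims=True))
    return np.c_[q,np.ones(len(q))]@Rm(ci).T
def onplane(ci,uv,z):
    r=rays(ci,uv); o=np.array(ci["origin"]); return o+r*((z-o[2])/r[:,2])[:,None]
def bydepth(ci,uv,d):
    uv=np.atleast_2d(uv).astype(int); return np.array(ci["origin"])+rays(ci,uv)*d[uv[:,1],uv[:,0]][:,None]
def cloud(ci,d):
    v,u=np.mgrid[:384,:512]; P=bydepth(ci,np.c_[u.ravel(),v.ravel()],d).reshape(384,512,3); P[d==0]=np.nan; return P
E
python3 - <<'E'
from h import *
s=ctrl.get_state(); print(s)
for n in("scene","side"):
    ci,im,d=cam(n); print(n,ci); cv2.imwrite(f"pics/{n}0.png",im); np.savez(n+"0.npz",im=im,d=d)
E
```

```text
{'time': 0.0, 'qpos': array([ 9.99054578e-01,  2.87212843e-01,  1.57812956e+00,  1.61765550e-05,
        1.27861612e+00, -1.50009380e-01]), 'dq': array([ 0.00037334, -0.00035555, -0.0025211 , -0.00037836, -0.00145966,
       -0.0004891 ]), 'joint_efforts': array([-7.96947097e-04, -4.05976582e+01, -2.92628914e+01, -1.09343700e-04,
        5.72890378e-03, -4.79650581e-06]), 'eef_pos': array([0.27593038, 0.61532376, 0.22994141]), 'tcp_rot': array([ 2.09309117e-01,  9.77848809e-01, -1.10400772e-03, -4.24931378e-04]), 'contact_force': array([-0.06781172, -1.25595745,  0.10259069]), 'wrist_torque': array([-0.04090223, -0.03147744,  0.01959743]), 'finger_force': 0.0, 'opening': 1.0031378914772677}
scene {'K': array([[375.04531803,   0.        , 249.75933907],
       [  0.        , 375.04531803, 189.31582373],
       [  0.        ,   0.        ,   1.        ]]), 'k1': 0.006830063710066043, 'origin': array([ 1.15370173, -0.71669279,  0.70776882]), 'orientation': array([ 0.8322554 ,  0.30161109, -0.15418763, -0.43887114])}
side {'K': array([[370.94190947,   0.        , 259.41192984],
       [  0.        , 370.94190947, 197.91295527],
       [  0.        ,   0.        ,   1.        ]]), 'k1': -0.03238021949565597, 'origin': array([ 0.1664857 , -0.55772602,  0.77531405]), 'orientation': array([ 0.87950717, -0.29759855,  0.12159686, -0.35087952])}
```

View pics/scene0.png

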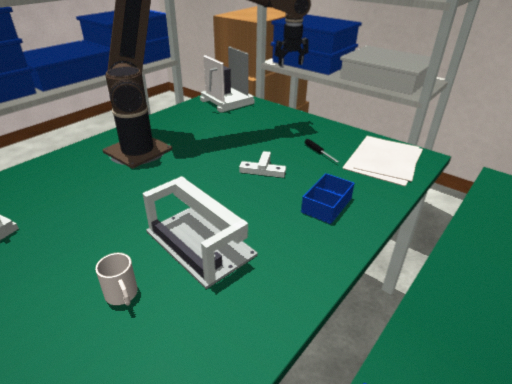

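View pics/side0.png

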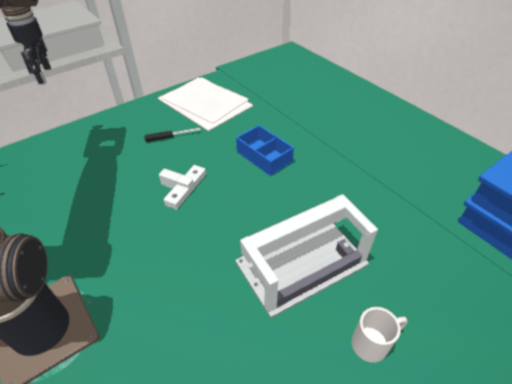

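The scene picture shows the tee at about (263,166), the jig at about (200,238) with its dark fence towards the mug (118,280), the end stop near (216,262), the bin at (328,197) and the driver at (322,150). In the side picture the tee is at (183,185), the jig at (303,255), the fence runs (280,292) to (360,258), and the end stop is at (345,247).

```bash
cat > m.py <<'E'
from h import *
for n in("scene","side"):
    ci=ctrl.camera_info(n); f=np.load(n+"0.npz"); im,d=f["im"],f["d"]; P=cloud(ci,d); z=P[...,2]
    print(n,"bench z",np.nanmedian(z[np.abs(z)<.03]))
    def rect(box,zl,zh,zp,extra=None):
        u0,v0,u1,v1=box; m=np.zeros(z.shape,bool); m[v0:v1,u0:u1]=True
        m&=(z>zl)&(z<zh)
        if extra is not None: m&=extra
        v,u=np.nonzero(m)
        Q=onplane(ci,np.c_[u,v],zp)
        r=cv2.minAreaRect((Q[:,:2]*1000).astype(np.float32)); print(" n",len(u),"med z",np.median(z[m]).round(4),"c",np.round(r[0],1),"size",np.round(r[1],1),"ang",round(r[2],1), "corners",np.round(cv2.boxPoints(r)).tolist()); return Q
    gray=im.max(2); br=(gray>120)&(im.max(2).astype(int)-im.min(2)<50)
    tb=(232,145,295,185) if n=="scene" else (150,155,215,215)
    jb=(135,165,265,295) if n=="scene" else (225,185,385,315)
    print("tee crossbar"); rect(tb,.018,.03,.024,br)
    print("tee stem"); rect(tb,.035,.046,.040,br)
    print("jig top"); rect(jb,.12,.14,.130)
    dk=gray<90
    print("dark tops z44"); rect(jb,.038,.05,.044,dk&(im[...,1]<im[...,2]+25))
    print("plate"); rect(jb,.006,.014,.010,br)
    u0,v0,u1,v1=jb; c=cv2.resize(im[v0:v1,u0:u1],None,fx=4,fy=4,interpolation=cv2.INTER_CUBIC); cv2.imwrite(f"pics/jig_{n}.png",c)
E
python3 m.py
```

```text
scene bench z 0.0013679211547021897
tee crossbar
 n 298 med z 0.0249 c [470.4 184.6] size [160.2  53.7] ang 26.9 corners [[387.0, 172.0], [411.0, 124.0], [554.0, 197.0], [530.0, 245.0]]
tee stem
 n 123 med z 0.0414 c [455.1 213.7] size [ 28.8 105.9] ang 28.0 corners [[418.0, 254.0], [467.0, 160.0], [493.0, 174.0], [443.0, 267.0]]
jig top
 n 1677 med z 0.1306 c [ 566.9 -227.3] size [131.3 291.9] ang 82.0 corners [[413.0, -272.0], [702.0, -313.0], [721.0, -183.0], [432.0, -142.0]]
dark tops z44
 n 282 med z 0.044 c [ 560.5 -259. ] size [ 64.9 246.6] ang 82.6 corners [[434.0, -275.0], [679.0, -307.0], [687.0, -243.0], [442.0, -211.0]]
plate
 n 1874 med z 0.011 c [561.  -66.4] size [301.4 501. ] ang 1.1 corners [[405.0, 181.0], [415.0, -320.0], [717.0, -314.0], [707.0, 187.0]]
side bench z 0.0004236931575433145
tee crossbar
 n 531 med z 0.0244 c [454.2 210.5] size [163.6 104.6] ang 28.1 corners [[357.0, 218.0], [407.0, 126.0], [551.0, 203.0], [502.0, 295.0]]
tee stem
 n 268 med z 0.0402 c [453.1 210.7] size [ 33.2 103.1] ang 28.1 corners [[414.0, 248.0], [463.0, 157.0], [492.0, 173.0], [443.0, 264.0]]
jig top
 n 2513 med z 0.1305 c [ 561.9 -229.2] size [131.4 283.6] ang 82.2 corners [[412.0, -275.0], [693.0, -314.0], [711.0, -183.0], [430.0, -145.0]]
dark tops z44
 n 69 med z 0.0401 c [ 553.4 -264.8] size [ 53.9 225.3] ang 82.5 corners [[438.0, -277.0], [662.0, -306.0], [669.0, -253.0], [445.0, -223.0]]
plate
 n 3755 med z 0.0107 c [ 566.  -216.2] size [171.9 283.4] ang 81.9 corners [[414.0, -281.0], [694.0, -321.0], [718.0, -151.0], [438.0, -111.0]]
```

View pics/jig_side.png

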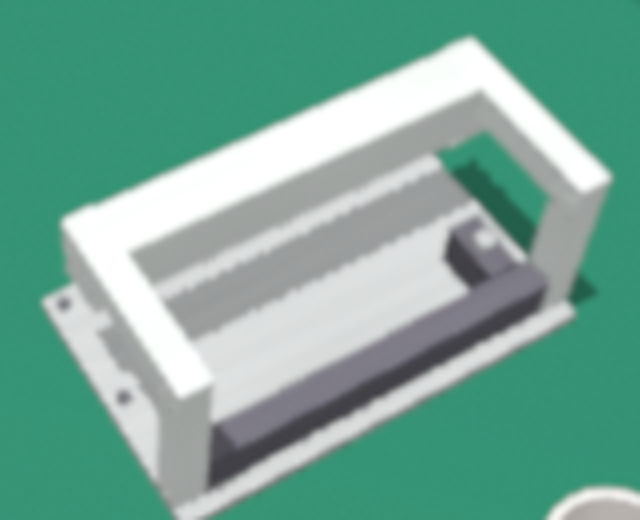

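The crop shows the jig from the side camera. The fence is at the lower right. The stop block is at its far (+world x) end, crop (480,245), which is the jig's +y. Heights and sizes agree with the data given. Next I'll measure the stop in the jig frame and compute the grasp pose.

```bash
cat > g.py <<'E'
from h import *
a=np.radians(-98.0); JX=np.array([np.cos(a),np.sin(a)]); JY=np.array([-np.sin(a),np.cos(a)]); JC=np.array([.5655,-.2165])
def toj(P): return np.stack([(P[...,:2]-JC)@JX,(P[...,:2]-JC)@JY],-1)
def pose(xy,yaw,gx,gz,z0,lean):
    """TCP pose to hold tee (origin xy, yaw, underside z0) at grasp (gx,0,gz)"""
    X=np.array([np.cos(yaw),np.sin(yaw),0]);Y=np.array([-np.sin(yaw),np.cos(yaw),0]);Z=np.array([0,0,1.])
    tz=np.sin(lean)*X-np.cos(lean)*Z; ty=Y; tx=np.cross(ty,tz)
    M=np.c_[tx,ty,tz]; p=np.r_[xy,z0]+gx*X+gz*Z+ctrl.pinch_z*tz
    return p,M
def rel(p,M,p0=None,M0=None):
    s=ctrl.get_state()
    if p0 is None: p0=s["eef_pos"]; M0=R.from_quat(s["tcp_rot"]).as_matrix()
    return np.r_[M0.T@(p-p0)*100, R.from_matrix(M0.T@M).as_rotvec()]
E
python3 - <<'E'
from g import *
for n in("scene","side"):
    ci=ctrl.camera_info(n); f=np.load(n+"0.npz"); im,d=f["im"],f["d"]; P=cloud(ci,d); z=P[...,2]
    v,u=np.nonzero((z>.040)&(z<.048)); Q=toj(onplane(ci,np.c_[u,v],.044))*1000
    k=(Q[:,0]>5)&(Q[:,0]<85)&(abs(Q[:,1])<140); Q=Q[k]
    for lo,hi in((10,20),(20,30),(30,40),(40,48),(48,56),(56,64),(64,72),(72,80)):
        q=Q[(Q[:,0]>=lo)&(Q[:,0]<hi)]; print(n,lo,hi,len(q), np.round([q[:,1].min(),q[:,1].max()]) if len(q) else "")
    for nm,lo,hi in(("bin",.055,.065),("mug",.088,.096)):
        v,u=np.nonzero((z>lo)&(z<hi)); q=onplane(ci,np.c_[u,v],(lo+hi)/2); k=(q[:,0]>.35)&(q[:,0]<.85)&(abs(q[:,1])<.5); 
        print(nm,len(q[k]),np.round(np.median(q[k],0),3))
yaw=np.radians(-62.0); o=np.array([.4535+.030*np.cos(yaw),.2115+.030*np.sin(yaw)]); print("tee",o, ctrl.pinch_z)
for z0 in(.08,.001):
    p,M=pose(o,yaw,-.072,.024,z0,np.radians(47)); print(p,np.round(rel(p,M),3))
E
```

```text
scene 10 20 28 [ 91. 115.]
scene 20 30 15 [102. 117.]
scene 30 40 2 [111. 114.]
scene 40 48 0 
scene 48 56 120 [-126.  139.]
scene 56 64 191 [-126.  140.]
scene 64 72 212 [-139.  139.]
scene 72 80 24 [-127.  126.]
bin 535 [0.693 0.078 0.06 ]
mug 404 [ 0.557 -0.418  0.092]
side 10 20 30 [ 91. 114.]
side 20 30 17 [ 90. 112.]
side 30 40 27 [ 91. 113.]
side 40 48 28 [ 91. 114.]
side 48 56 117 [-105.  123.]
side 56 64 303 [-140.  125.]
side 64 72 322 [-140.  136.]
side 72 80 139 [-139.  138.]
bin 516 [0.69  0.081 0.06 ]
mug 522 [ 0.547 -0.421  0.092]
tee [0.46758415 0.18501157] 0.0187
[0.44020283 0.23650833 0.09124663] [-30.495 -27.81   13.929   0.269  -0.789   0.623]
[0.44020283 0.23650833 0.01224663] [-30.498 -27.793  21.829   0.269  -0.789   0.623]
```

```bash
python3 -m crank '[[-2.6,-2.4,1.6,0.027,-0.079,0.062],[-5.2,-4.8,3.2,0.054,-0.158,0.125],[-7.8,-7.3,4.9,0.081,-0.237,0.187],[-10.4,-9.7,6.5,0.108,-0.316,0.249],[-13,-12.1,8.1,0.135,-0.395,0.312],[-15.5,-14.5,9.8,0.161,-0.473,0.374],[-18.1,-16.9,11.4,0.188,-0.552,0.436],[-20.7,-19.4,13,0.215,-0.631,0.498],[-23.3,-21.8,14.7,0.242,-0.71,0.561],[-25.9,-24.2,16.3,0.269,-0.789,0.623]]' 1 100
python3 -m crank '[[0,0,0,0,0,0],[0,0,0,0,0,0],[0,0,0,0,0,0]]'
python3 - <<'E'
from g import *
yaw=np.radians(-62.0); o=np.array([.4676,.1850])
p,M=pose(o,yaw,-.072,.024,.001,np.radians(47)); print(np.round(rel(p,M),3), ctrl.get_state()["qpos"])
ci,im,d=cam("wrist"); cv2.imwrite("pics/w1.png",im); np.savez("w1.npz",im=im,d=d)
P=cloud(ci,d);z=P[...,2]
for lo,hi,zp in((.034,.046,.040),(.019,.029,.024)):
    m=(z>lo)&(z<hi)&(im.min(2)>110); v,u=np.nonzero(m); q=onplane(ci,np.c_[u,v],zp)[:,:2]*1000
    q=q[np.hypot(q[:,0]-468,q[:,1]-185)<130]; r=cv2.minAreaRect(q.astype(np.float32)); print(len(q),np.round(cv2.boxPoints(r)).tolist(),np.round(r[1]),r[2])
E
```

```text
time: 1.1
eef_pos: [0.4136, 0.2877, 0.0676]
tcp_rot: [0.473, 0.785, -0.205, 0.343]
contact_force: [0.8, 0.2, 0.6]
opening: 1.003
finger_force: 0.0
time: 1.4
eef_pos: [0.414, 0.2902, 0.0693]
tcp_rot: [0.473, 0.786, -0.203, 0.342]
contact_force: [0.4, 0.6, 0.4]
opening: 0.997
finger_force: 0.0
[ 7.800e-02 -2.290e-01  8.254e+00  3.000e-03 -2.000e-03 -2.000e-03] [ 0.75943148  0.35517722  1.99224045 -0.84675648  1.22174033  0.75360222]
1329 [[410.0, 270.0], [463.0, 169.0], [487.0, 182.0], [435.0, 282.0]] [ 27. 113.] 27.523534774780273
2516 [[357.0, 236.0], [405.0, 141.0], [544.0, 212.0], [496.0, 307.0]] [156. 106.] 27.08201026916504
```

View pics/w1.png

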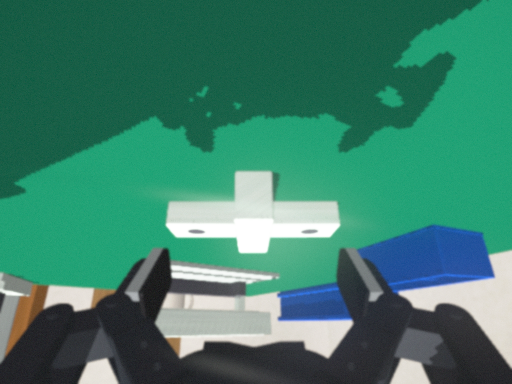

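The wrist view is image-down = away from the robot. It shows the stem centred at column 253 between the fingers (about 150 and 355), with the crossbar behind at rows 200-238. The alignment is good, so I'll go in.

```bash
python3 -m crank '[[0,-0.2,1,0,0,0],[0,-0.2,2,0,0,0],[0,-0.2,3,0,0,0],[0,-0.2,4,0,0,0],[0,-0.2,5,0,0,0],[0,-0.2,6,0,0,0],[0,-0.2,7,0,0,0],[0,-0.2,7.7,0,0,0],[0,-0.2,8.0,0,0,0],[0,-0.2,8.0,0,0,0]]'
cat > tee.py <<'E'
from g import *
import sys
def tee(n,zoff,reg):
    ci,im,d=cam(n); P=cloud(ci,d); z=P[...,2]; out=[]
    for lo,hi,zp in((.034,.046,.040),(.018,.029,.024)):
        m=(z>lo+zoff)&(z<hi+zoff)&(im.min(2)>105)&(np.hypot(P[...,0]-reg[0],P[...,1]-reg[1])<.12)
        m=cv2.morphologyEx(m.astype(np.uint8),cv2.MORPH_OPEN,np.ones((2,2)))
        v,u=np.nonzero(m); q=onplane(ci,np.c_[u,v],zp+zoff)[:,:2]*1000
        r=cv2.minAreaRect(q.astype(np.float32)); print(n,len(q),np.round(cv2.boxPoints(r)).tolist(),np.round(r[1]),round(r[2],1))
    return im
E
python3 - <<'E'
from tee import *
for n,b in(("scene",(220,110,320,200)),("side",(100,130,230,230))):
    im=tee(n,0,(.468,.185)); c=im[b[1]:b[3],b[0]:b[2]]; cv2.imwrite(f"pics/a_{n}.png",cv2.resize(c,None,fx=5,fy=5))
E
```

```text
time: 2.45
eef_pos: [0.4393, 0.2361, 0.0134]
tcp_rot: [0.473, 0.786, -0.205, 0.342]
contact_force: [-0.1, 0.5, 0.1]
opening: 1.0
finger_force: 0.0
scene 138 [[395.0, 228.0], [453.0, 137.0], [535.0, 189.0], [476.0, 280.0]] [ 97. 108.] 32.6
scene 290 [[395.0, 168.0], [418.0, 123.0], [559.0, 197.0], [536.0, 242.0]] [160.  50.] 27.6
side 309 [[384.0, 224.0], [436.0, 135.0], [528.0, 188.0], [476.0, 278.0]] [106. 104.] 30.2
side 507 [[359.0, 211.0], [406.0, 121.0], [551.0, 196.0], [504.0, 287.0]] [163. 102.] 27.4
```

View pics/a_side.png

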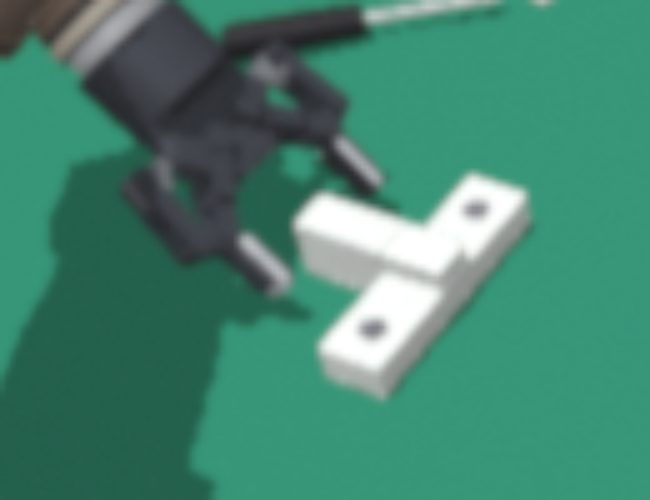

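The fingers straddle the stem end, with crop positions (270,270) and (360,165) on either side of the stem end at (310,225). Closing now.

```bash
python3 -m crank '[[0,0,0,0,0,0],[0,0,0,0,0,0],[0,0,0,0,0,0],[0,0,0,0,0,0],[0,0,0,0,0,0],[0,0,0,0,0,0],[0,0,0,0,0,0],[0,0,0,0,0,0]]' 0 100
python3 - <<'E'
from tee import *
for n,b in(("side",(100,130,230,230)),):
    im=tee(n,0,(.468,.185)); c=im[b[1]:b[3],b[0]:b[2]]; cv2.imwrite(f"pics/b_{n}.png",cv2.resize(c,None,fx=5,fy=5))
tee("scene",0,(.468,.185))
E
```

```text
time: 3.35
eef_pos: [0.4398, 0.237, 0.0142]
tcp_rot: [0.473, 0.786, -0.204, 0.342]
contact_force: [-0.7, 2.3, 3.2]
opening: 0.308
finger_force: 98.8
side 291 [[408.0, 245.0], [451.0, 146.0], [492.0, 164.0], [450.0, 263.0]] [ 45. 108.] 23.4
side 513 [[365.0, 199.0], [406.0, 120.0], [551.0, 197.0], [509.0, 276.0]] [164.  89.] 28.0
scene 143 [[420.0, 244.0], [478.0, 151.0], [511.0, 171.0], [453.0, 265.0]] [ 39. 110.] 31.8
scene 292 [[395.0, 166.0], [419.0, 121.0], [559.0, 197.0], [535.0, 241.0]] [159.  50.] 28.4
```

View pics/b_side.png

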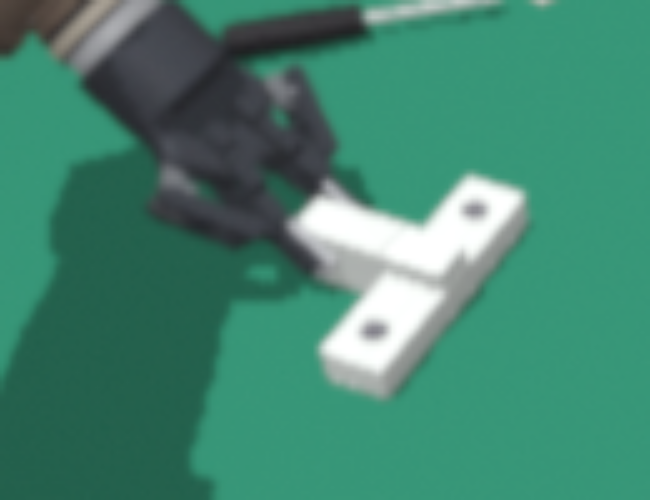

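The stem end is held firmly (opening 0.31, 99 N), with the pad tips about 15 mm along the stem. I'll lift, then compute the transport.

```bash
python3 -m crank '[[-0.3,0,-0.3,0,0,0],[-0.7,0,-0.7,0,0,0],[-1.3,0,-1.2,0,0,0],[-2,0,-1.8,0,0,0],[-2.7,0,-2.5,0,0,0],[-3.4,0,-3.2,0,0,0],[-4.1,0,-3.9,0,0,0],[-4.8,0,-4.5,0,0,0],[-5.4,0,-5.1,0,0,0],[-5.9,0,-5.5,0,0,0]]'
python3 -m crank '[[0,0,0,0,0,0],[0,0,0,0,0,0]]'
cat > plan.py <<'E'
from g import *
def jp(jx,jy,z0,gx=-.075,gz=.024,lean=np.radians(47),dyaw=0.):
    return pose(JC+jx*JX+jy*JY,a+dyaw,gx,gz,z0,lean)
E
python3 - <<'E'
from plan import *
from tee import tee
s=ctrl.get_state(); M=R.from_quat(s["tcp_rot"]).as_matrix(); print("lean",np.degrees(np.arccos(-M[2,2])),"yaw",np.degrees(np.arctan2(M[1,2],M[0,2])),"yaw from y",np.degrees(np.arctan2(-M[0,1],M[1,1])), "roll",M[2,1])
p,Mt=jp(-.095,-.0135,.08); print(p,np.round(rel(p,Mt),3))
im=tee("side",.08,(.468,.185))
ci,im,d=cam("side"); P=cloud(ci,d); z=P[...,2]
# tilt: fit plane to crossbar tops
for n in("side","scene"):
    ci,im,d=cam(n); P=cloud(ci,d); z=P[...,2]
    X=np.array([.469,-.883]);Y=np.array([.883,.469]); q=P[...,:2]-[.468,.185]; tx=q@X; ty=q@Y
    m=(abs(tx)<.02)&(abs(ty)>.025)&(abs(ty)<.075)&(z>.06)&(z<.15)&(im.min(2)>105); print(n,m.sum(),np.median(z[m]))
    A=np.c_[tx[m],ty[m],np.ones(m.sum())]; print(np.round(np.linalg.lstsq(A,z[m],rcond=None)[0],3))
E
```

```text
time: 4.45
eef_pos: [0.4393, 0.2365, 0.0953]
tcp_rot: [0.473, 0.786, -0.204, 0.342]
contact_force: [-0.4, 0.7, -4.7]
opening: 0.31
finger_force: 98.5
time: 4.65
eef_pos: [0.4391, 0.2363, 0.0943]
tcp_rot: [0.473, 0.786, -0.205, 0.342]
contact_force: [0.4, -0.8, -5.3]
opening: 0.314
finger_force: 98.6
lean 46.920104859886465 yaw -61.940705557132524 yaw from y -62.01070106341345 roll 0.0013064029471723249
[ 0.57388743 -0.05981881  0.09124663] [-2.1961e+01 -1.9950e+00  2.3925e+01  4.6000e-01 -2.0000e-03  4.2800e-01]
side 302 [[406.0, 247.0], [445.0, 145.0], [491.0, 162.0], [453.0, 264.0]] [ 49. 109.] 20.6
side 541 [[364.0, 191.0], [405.0, 117.0], [549.0, 196.0], [508.0, 271.0]] [165.  85.] 28.8
side 433 0.10343748906956263
[-0.236 -0.008  0.102]
scene 294 0.1034712234645963
[-0.349 -0.005  0.102]
```

```bash
python3 -m crank '[[-0.9,-0.1,1,0.018,0,0.017],[-2.6,-0.2,2.9,0.055,0,0.051],[-5.3,-0.5,5.7,0.11,0,0.103],[-8.1,-0.7,8.9,0.17,0,0.158],[-11,-1,12,0.23,0,0.214],[-13.8,-1.3,15.1,0.29,0,0.27],[-16.7,-1.5,18.2,0.35,0,0.325],[-19.3,-1.8,21.1,0.405,0,0.377],[-21.1,-1.9,23,0.442,0,0.411],[-22,-2,23.9,0.46,0,0.428]]'
python3 -m crank '[[0,0,0,0,0,0],[0,0,0,0,0,0],[0,0,0,0,0,0]]'
python3 - <<'E'
from plan import *
s=ctrl.get_state(); print(s["qpos"])
M=R.from_quat(s["tcp_rot"]).as_matrix(); print("yaw",np.degrees(np.arctan2(-M[0,1],M[1,1])),"roll",M[2,1])
p,Mt=jp(-.095,-.0135,.08); print(np.round(rel(p,Mt),3))
p,Mt=jp(-.095,-.0135,.022); print(np.round(rel(p,Mt),3))
p,Mt=jp(.015,-.0135,.022); print(np.round(rel(p,Mt),3))
for n,b in(("side",(200,130,400,280)),("scene",(130,140,290,290))):
    ci,im,d=cam(n); P=cloud(ci,d); q=toj(P)*1000; z=P[...,2]*1000
    m=(z>78)&(z<140)&(q[...,0]<-60)&(q[...,0]>-190)&(abs(q[...,1])<120)&(im.min(2)>105)
    for nm,k in(("stem",z>112),("bar",(z>95)&(z<110))):
        v,u=np.nonzero(m&k); g=toj(onplane(ci,np.c_[u,v],.120 if nm=="stem" else .104))*1000
        r=cv2.minAreaRect(g.astype(np.float32)); print(n,nm,len(g),np.median(z[m&k]).round(1),np.round(cv2.boxPoints(r)).tolist(),np.round(r[1]),round(r[2],1))
    c=im[b[1]:b[3],b[0]:b[2]]; cv2.imwrite(f"pics/c_{n}.png",cv2.resize(c,None,fx=4,fy=4,interpolation=cv2.INTER_CUBIC))
E
```

```text
time: 5.85
eef_pos: [0.5749, -0.0631, 0.0918]
tcp_rot: [0.694, 0.6, -0.301, 0.261]
contact_force: [0.8, -0.4, -3.8]
opening: 0.309
finger_force: 99.2
time: 6.15
eef_pos: [0.5731, -0.0587, 0.0914]
tcp_rot: [0.692, 0.603, -0.301, 0.261]
contact_force: [0.1, 0.1, -4.3]
opening: 0.31
finger_force: 99.2
[ 0.03439236  0.41256452  1.85797999 -0.87219113  1.22047981  0.63770366]
yaw -97.91915197865079 roll -0.0015996508011700827
[-0.059  0.089  0.079 -0.    -0.002  0.002]
[ 4.177e+00  9.800e-02  4.041e+00 -0.000e+00 -2.000e-03  2.000e-03]
[-3.3380e+00  8.2000e-02  1.2074e+01 -0.0000e+00 -2.0000e-03  2.0000e-03]
side stem 434 117.6 [[-183.0, 10.0], [-182.0, -37.0], [-74.0, -34.0], [-75.0, 13.0]] [108.  47.] 1.4
side bar 831 101.6 [[-191.0, 66.0], [-191.0, -95.0], [-72.0, -95.0], [-73.0, 66.0]] [118. 161.] 0.2
scene stem 277 118.1 [[-190.0, 7.0], [-183.0, -38.0], [-70.0, -21.0], [-77.0, 25.0]] [114.  46.] 9.0
scene bar 520 102.0 [[-172.0, 77.0], [-171.0, -91.0], [-75.0, -90.0], [-76.0, 77.0]] [ 96. 168.] 0.3
```

View pics/c_side.png

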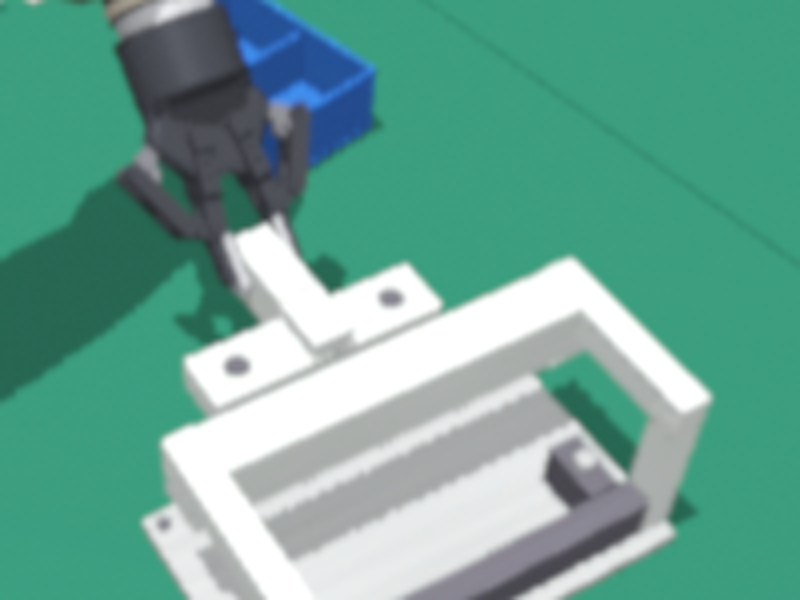

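The tee is held level, with its back face at jig x ≈ -74 just before the bar, centred near y = -12. The bin is close behind the gripper, at crop (310,90), so I'll check its footprint before lowering.

```bash
python3 - <<'E'
from plan import *
for n in("scene","side"):
    ci=ctrl.camera_info(n); f=np.load(n+"0.npz"); im,d=f["im"].astype(int),f["d"]; P=cloud(ci,d); z=P[...,2]
    m=(im[...,0]>im[...,1]+40)&(im[...,0]>im[...,2]+40)&(z>.05)&(z<.07)&(abs(P[...,0]-.69)<.15)&(abs(P[...,1]-.08)<.15)
    v,u=np.nonzero(m); g=toj(onplane(ci,np.c_[u,v],.06))*1000; r=cv2.minAreaRect(g.astype(np.float32)); print(n,np.round(cv2.boxPoints(r)).tolist(),np.round(r[1]))
p,M=jp(.0-.095,-.0135,.022); g=p-ctrl.pinch_z*M[:,2]
for t in(.04,.054,.1,.15,.2):
  for sx in(-.038,.038): 
    c=g-t*M[:,2]+sx*M[:,0]; print(t,sx,np.round(toj(c[None,:])[0]*1000),round(c[2]*1000))
E
```

```text
scene [[-480.0, 161.0], [-456.0, 59.0], [-301.0, 94.0], [-325.0, 196.0]] [159. 105.]
side [[-479.0, 156.0], [-455.0, 50.0], [-301.0, 86.0], [-326.0, 191.0]] [158. 108.]
0.04 -0.038 [-173.  -14.] 101
0.04 0.038 [-225.  -14.] 45
0.054 -0.038 [-184.  -13.] 111
0.054 0.038 [-235.  -13.] 55
0.1 -0.038 [-217.  -13.] 142
0.1 0.038 [-269.  -14.] 86
0.15 -0.038 [-254.  -13.] 176
0.15 0.038 [-306.  -13.] 121
0.2 -0.038 [-290.  -14.] 210
0.2 0.038 [-342.  -14.] 155
```

```bash
python3 -m crank '[[0.8,0,0.8,0,0,0],[1.7,0.1,1.6,0,0,0],[2.7,0.1,2.6,0,0,0],[3.6,0.1,3.5,0,0,0],[4.2,0.1,4.0,0,0,0],[4.2,0.1,4.0,0,0,0],[4.2,0.1,4.0,0,0,0]]'
python3 -m crank '[[-0.4,0,0.4,0,0,0],[-1,0,1.1,0,0,0],[-1.8,0,2,0,0,0],[-2.7,0,2.9,0,0,0],[-3.6,0,3.9,0,0,0],[-4.6,0,4.9,0,0,0],[-5.5,0,5.9,0,0,0],[-6.3,0,6.8,0,0,0],[-7,0,7.5,0,0,0],[-7.5,0,8,0,0,0]]'
python3 -m crank '[[0,0,0,0,0,0],[0,0,0,0,0,0]]'
python3 - <<'E'
from plan import *
p,Mt=jp(.015,-.0135,.022); print(np.round(rel(p,Mt),3)); p,Mt=jp(.015,-.0135,.010); print(np.round(rel(p,Mt),3))
for n in("side","scene"):
    ci,im,d=cam(n); P=cloud(ci,d); q=toj(P)*1000; z=P[...,2]*1000
    m=(z>36)&(z<54)&(q[...,0]<50)&(q[...,0]>-12)&(abs(q[...,1])<110)&(im.min(2)>95)
    v,u=np.nonzero(m); g=toj(onplane(ci,np.c_[u,v],.045))*1000
    print(n,len(g),np.median(z[m]).round(1),g[:,1].min().round(),g[:,1].max().round())
    for lo in range(-90,90,30):
        k=(g[:,1]>=lo)&(g[:,1]<lo+30); print(lo,k.sum(),g[k,0].max().round(1) if k.any() else "", np.median(z[m][k]).round(1) if k.any() else "")
    b=(200,130,400,280) if n=="side" else (130,140,290,290)
    c=im[b[1]:b[3],b[0]:b[2]]; cv2.imwrite(f"pics/d_{n}.png",cv2.resize(c,None,fx=4,fy=4,interpolation=cv2.INTER_CUBIC))
E
```

```text
time: 6.95
eef_pos: [0.575, -0.0606, 0.0337]
tcp_rot: [0.692, 0.602, -0.301, 0.261]
contact_force: [0.1, -0.0, -4.1]
opening: 0.312
finger_force: 99.2
time: 7.95
eef_pos: [0.5594, -0.1701, 0.0339]
tcp_rot: [0.692, 0.602, -0.301, 0.261]
contact_force: [0.0, 0.3, -3.9]
opening: 0.308
finger_force: 99.2
time: 8.15
eef_pos: [0.5598, -0.169, 0.034]
tcp_rot: [0.692, 0.602, -0.3, 0.261]
contact_force: [0.8, 0.7, -5.4]
opening: 0.311
finger_force: 99.1
[ 0.06  -0.121  0.041 -0.    -0.002  0.   ]
[ 0.936 -0.121  0.861 -0.    -0.002  0.   ]
side 1020 44.3 -92.0 112.0
-90 210 36.7 44.5
-60 207 37.0 44.2
-30 106 37.0 45.3
0 136 37.2 44.0
30 187 35.2 44.2
60 59 35.2 43.9
scene 437 44.4 -90.0 109.0
-90 104 34.5 44.3
-60 82 34.2 44.3
-30 50 34.2 48.7
0 131 34.5 44.2
30 56 34.8 44.2
60 0
```

View pics/d_side.png

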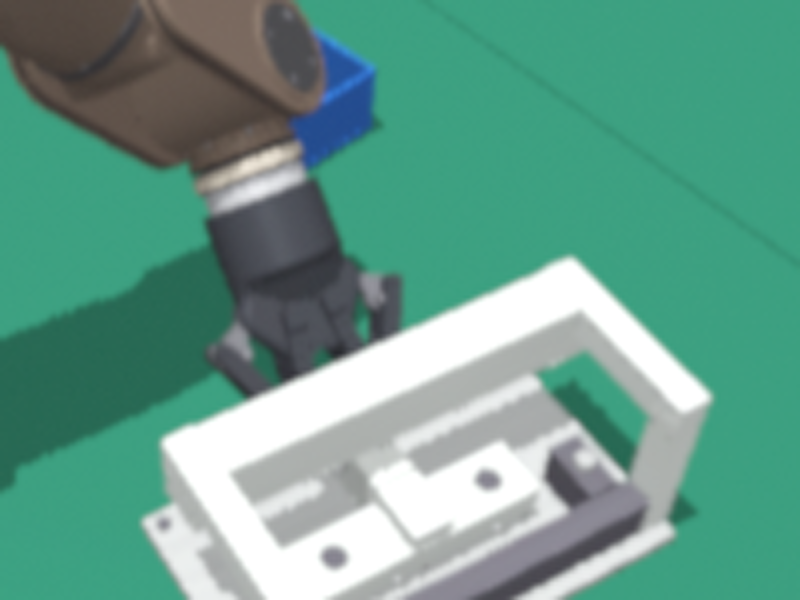

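The tee is under the bar, with its back face 20 mm short of the fence and the crossbar underside about 10 mm above the plate. Clear of the stop. Lowering gently.

```bash
python3 -m crank '[[0.2,0,0.2,0,0,0],[0.4,0,0.4,0,0,0],[0.55,0,0.55,0,0,0],[0.65,0,0.6,0,0,0],[0.7,0,0.65,0,0,0],[0.7,0,0.65,0,0,0]]'
python3 -m crank '[[0.04,0,0.03,0,0,0],[0.07,0,0.07,0,0,0],[0.07,0,0.07,0,0,0]]'
python3 -m crank '[[0.04,0,0.03,0,0,0],[0.07,0,0.07,0,0,0],[0.07,0,0.07,0,0,0]]'
```

```text
time: 8.85
eef_pos: [0.5598, -0.1691, 0.0246]
tcp_rot: [0.692, 0.602, -0.301, 0.261]
contact_force: [0.1, 0.8, -3.7]
opening: 0.312
finger_force: 99.4
time: 9.15
eef_pos: [0.56, -0.1693, 0.0242]
tcp_rot: [0.692, 0.601, -0.301, 0.262]
contact_force: [-1.7, 1.2, -0.4]
opening: 0.308
finger_force: 99.8
time: 9.45
eef_pos: [0.5601, -0.1694, 0.0242]
tcp_rot: [0.692, 0.601, -0.301, 0.262]
contact_force: [-3.8, 4.1, 6.0]
opening: 0.311
finger_force: 100.5
```

```bash
python3 -m crank '[[0,0,0,0,0,0],[0,0,0,0,0,0],[0,0,0,0,0,0],[0,0,0,0,0,0]]' 0.5
python3 -m crank '[[0.05,0,0.05,0,0,0],[0.05,0,0.05,0,0,0],[0.05,0,0.05,0,0,0],[0.05,0,0.05,0,0,0],[0.05,0,0.05,0,0,0],[0.05,0,0.05,0,0,0]]' 0 100
cat > chk.py <<'E'
from plan import *
s=ctrl.get_state(); M=R.from_quat(s["tcp_rot"]).as_matrix(); F=s["contact_force"]
print("t",s["time"],"yaw",np.degrees(np.arctan2(-M[0,1],M[1,1])).round(2),"F jig x,y,z",np.round([F[:2]@JX,F[:2]@JY,F[2]],1),"tau",np.round(s["wrist_torque"],2),"tcp jig",np.round(toj(s["eef_pos"][None])[0]*1000,1))
import sys
if len(sys.argv)>1:
  for n in("side","scene"):
    ci,im,d=cam(n); P=cloud(ci,d); q=toj(P)*1000; z=P[...,2]*1000
    m=(z>28)&(z<39)&(q[...,0]<62)&(q[...,0]>-12)&(abs(q[...,1])<125)&(im.min(2)>105)
    v,u=np.nonzero(m); g=toj(onplane(ci,np.c_[u,v],.034))*1000
    print(n,len(g),"z",np.median(z[m]).round(1),"y",np.percentile(g[:,1],[0,1,99,100]).round(1))
    ed=[]
    for lo in range(-100,100,20):
        k=(g[:,1]>=lo)&(g[:,1]<lo+20)
        if k.sum()>10: ed.append((lo,int(k.sum()),np.percentile(g[k,0],98).round(1),np.median(z[m][k]).round(1)))
    print(ed)
    b=(240,180,400,300) if n=="side" else (130,160,290,280)
    c=im[b[1]:b[3],b[0]:b[2]]; cv2.imwrite(f"pics/{sys.argv[1]}_{n}.png",cv2.resize(c,None,fx=5,fy=5,interpolation=cv2.INTER_CUBIC))
E
python3 chk.py e
```

```text
time: 9.85
eef_pos: [0.5598, -0.1693, 0.0224]
tcp_rot: [0.692, 0.602, -0.301, 0.261]
contact_force: [-0.9, -1.3, -0.8]
opening: 0.496
finger_force: 0.0
time: 10.45
eef_pos: [0.5601, -0.1692, 0.0219]
tcp_rot: [0.692, 0.602, -0.3, 0.261]
contact_force: [1.2, -0.8, 0.3]
opening: 0.316
finger_force: 98.4
t 10.45 yaw -97.97 F jig x,y,z [0.6 1.3 0.3] tau [ 0.21 -0.24  0.23] tcp jig [-46.1 -12. ]
side 813 z 34.7 y [-91.2 -85.7  69.8  95.2]
[(-100, 47, np.float64(34.8), np.float64(34.4)), (-80, 134, np.float64(34.7), np.float64(34.7)), (-60, 134, np.float64(34.8), np.float64(34.6)), (-40, 123, np.float64(33.8), np.float64(34.4)), (-20, 15, np.float64(35.1), np.float64(32.5)), (0, 61, np.float64(34.1), np.float64(34.8)), (20, 116, np.float64(33.1), np.float64(35.0)), (40, 118, np.float64(33.2), np.float64(35.0)), (60, 61, np.float64(33.1), np.float64(34.7))]
scene 357 z 35.0 y [-90.5 -90.5  48.4  58.5]
[(-100, 39, np.float64(31.1), np.float64(35.2)), (-80, 64, np.float64(32.6), np.float64(35.1)), (-60, 70, np.float64(32.2), np.float64(35.1)), (-40, 13, np.float64(33.6), np.float64(32.8)), (-20, 21, np.float64(32.6), np.float64(36.8)), (0, 83, np.float64(31.4), np.float64(34.9)), (20, 55, np.float64(32.0), np.float64(34.9)), (40, 12, np.float64(31.9), np.float64(33.6))]
```

The casting is flat (top at 34.7 mm), clear of the stop by about 21 mm, and about 21 mm from the fence. Sliding towards the fence.

```bash
python3 -m crank '[[-0.2,0,0.2,0,0,0],[-0.4,0,0.4,0,0,0],[-0.6,0,0.65,0,0,0],[-0.8,0,0.85,0,0,0],[-0.95,0,1.05,0,0,0],[-1.1,0,1.15,0,0,0],[-1.15,0,1.25,0,0,0],[-1.15,0,1.25,0,0,0],[-1.15,0,1.25,0,0,0]]'; python3 chk.py
python3 -m crank '[[-0.07,0,0.07,0,0,0],[-0.1,0,0.11,0,0,0],[-0.1,0,0.11,0,0,0]]'; python3 chk.py
python3 -m crank '[[-0.04,0,0.04,0,0,0],[-0.07,0,0.07,0,0,0],[-0.07,0,0.07,0,0,0]]'; python3 chk.py
```

```text
time: 11.45
eef_pos: [0.5573, -0.1863, 0.0219]
tcp_rot: [0.692, 0.602, -0.301, 0.261]
contact_force: [-0.3, 2.0, 3.4]
opening: 0.311
finger_force: 98.9
t 11.45 yaw -98.02 F jig x,y,z [-2.  -0.6  3.4] tau [ 0.15 -0.2  -0.01] tcp jig [-28.8 -12.3]
time: 11.75
eef_pos: [0.5573, -0.1873, 0.0219]
tcp_rot: [0.692, 0.602, -0.3, 0.261]
contact_force: [0.4, 3.6, 4.3]
opening: 0.315
finger_force: 99.1
t 11.75 yaw -97.99 F jig x,y,z [-3.6 -0.1  4.3] tau [ 0.24 -0.05 -0.08] tcp jig [-27.7 -12.1]
time: 12.05
eef_pos: [0.5573, -0.1883, 0.0219]
tcp_rot: [0.692, 0.602, -0.3, 0.261]
contact_force: [-0.0, 3.4, 4.4]
opening: 0.315
finger_force: 99.2
t 12.05 yaw -97.97 F jig x,y,z [-3.4 -0.5  4.4] tau [ 0.24 -0.06 -0.03] tcp jig [-26.8 -12.1]
```

```bash
for i in 1; do python3 -m crank '[[-0.04,0,0.04,0,0,0],[-0.07,0,0.07,0,0,0],[-0.07,0,0.07,0,0,0]]'; python3 chk.py; done
python3 -m crank '[[-0.03,0,0.04,0,0,0],[-0.03,0,0.04,0,0,0],[-0.03,0,0.04,0,0,0]]'; python3 chk.py f
```

```text
time: 12.35
eef_pos: [0.5572, -0.1893, 0.0219]
tcp_rot: [0.692, 0.602, -0.3, 0.261]
contact_force: [0.9, 4.9, 4.5]
opening: 0.315
finger_force: 99.2
t 12.35 yaw -97.97 F jig x,y,z [-5.   0.2  4.5] tau [ 0.21 -0.1   0.11] tcp jig [-25.8 -12.1]
time: 12.65
eef_pos: [0.5571, -0.1898, 0.0219]
tcp_rot: [0.692, 0.602, -0.3, 0.261]
contact_force: [0.5, 4.8, 5.3]
opening: 0.31
finger_force: 99.5
t 12.65 yaw -97.97 F jig x,y,z [-4.9 -0.2  5.3] tau [ 0.23 -0.02  0.02] tcp jig [-25.3 -12. ]
side 720 z 34.8 y [-91.3 -89.3  69.6  95.2]
[(-100, 55, np.float64(48.8), np.float64(34.3)), (-80, 114, np.float64(47.9), np.float64(34.9)), (-60, 116, np.float64(47.9), np.float64(34.9)), (-40, 125, np.float64(48.4), np.float64(34.6)), (0, 44, np.float64(47.8), np.float64(34.5)), (20, 105, np.float64(48.0), np.float64(34.8)), (40, 105, np.float64(48.1), np.float64(34.8)), (60, 53, np.float64(47.3), np.float64(35.2))]
scene 349 z 35.1 y [-90.5 -90.5  67.8  72.8]
[(-100, 31, np.float64(44.2), np.float64(35.2)), (-80, 52, np.float64(44.1), np.float64(35.0)), (-60, 58, np.float64(45.0), np.float64(35.1)), (-20, 14, np.float64(38.3), np.float64(37.2)), (0, 86, np.float64(43.5), np.float64(34.9)), (20, 63, np.float64(44.5), np.float64(35.2)), (40, 31, np.float64(44.2), np.float64(35.2)), (60, 13, np.float64(44.4), np.float64(33.6))]
```

View pics/f_side.png

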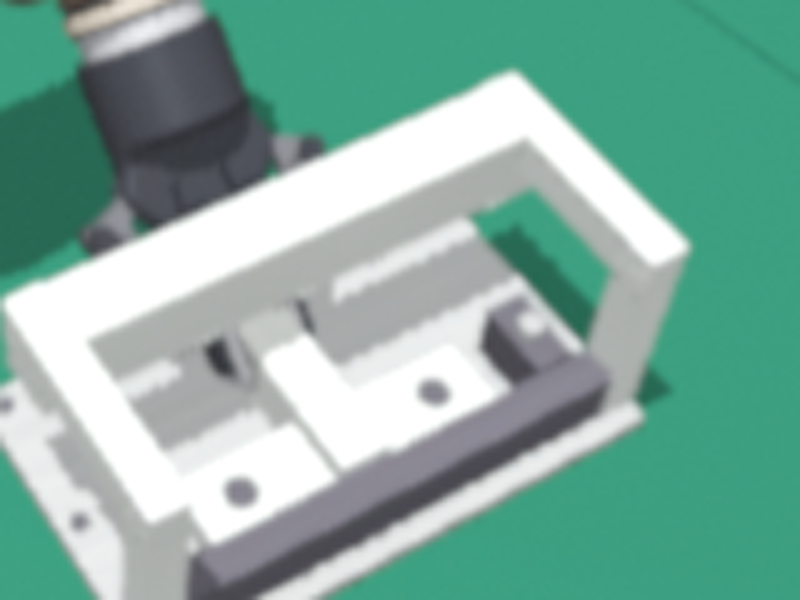

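The casting is on the plate close to the fence. The fence rim hides its back edge. The stop gap is open, from crop (490,390) to (500,340). Continuing in 1 mm steps.

```bash
python3 -m crank '[[-0.04,0,0.04,0,0,0],[-0.07,0,0.07,0,0,0],[-0.07,0,0.07,0,0,0]]'; python3 chk.py
python3 -m crank '[[-0.04,0,0.04,0,0,0],[-0.07,0,0.07,0,0,0],[-0.07,0,0.07,0,0,0]]'; python3 chk.py
```

```text
time: 13.05
eef_pos: [0.5573, -0.19, 0.0219]
tcp_rot: [0.693, 0.602, -0.3, 0.261]
contact_force: [1.8, 8.4, 6.3]
opening: 0.312
finger_force: 99.9
t 13.05 yaw -97.99 F jig x,y,z [-8.6  0.7  6.3] tau [ 0.52  0.01 -0.22] tcp jig [-25.1 -11.8]
time: 13.35
eef_pos: [0.5574, -0.1901, 0.0219]
tcp_rot: [0.693, 0.602, -0.299, 0.261]
contact_force: [3.1, 12.7, 7.5]
opening: 0.311
finger_force: 100.3
t 13.35 yaw -98.0 F jig x,y,z [-13.    1.3   7.5] tau [ 0.76  0.16 -0.5 ] tcp jig [-25.  -11.7]
```

Contact force builds at a fixed position, and the yaw moment (-0.5 Nm) says the -y end touches first. I'll add a slight clockwise yaw to make it flush.

```bash
python3 -m crank '[[0,0,0,0.002,0,0.002],[0,0,0,0.004,0,0.004],[0,0,0,0.004,0,0.004]]'; python3 chk.py
python3 -m crank '[[0,0,0,0.002,0,0.002],[0,0,0,0.004,0,0.004],[0,0,0,0.004,0,0.004]]'; python3 chk.py g
```

```text
time: 13.65
eef_pos: [0.5574, -0.1901, 0.0219]
tcp_rot: [0.694, 0.601, -0.3, 0.26]
contact_force: [1.8, 12.8, 7.8]
opening: 0.311
finger_force: 100.3
t 13.65 yaw -98.22 F jig x,y,z [-12.9  -0.    7.8] tau [ 0.71  0.13 -0.12] tcp jig [-25.  -11.7]
time: 13.95
eef_pos: [0.5574, -0.1901, 0.0219]
tcp_rot: [0.695, 0.599, -0.301, 0.26]
contact_force: [-0.6, 12.3, 7.0]
opening: 0.308
finger_force: 100.3
t 13.95 yaw -98.44 F jig x,y,z [-12.1  -2.3   7. ] tau [0.61 0.01 0.28] tcp jig [-25.  -11.7]
side 706 z 34.8 y [-91.2 -89.2  69.6  93.3]
[(-100, 54, np.float64(48.8), np.float64(34.6)), (-80, 114, np.float64(47.9), np.float64(34.8)), (-60, 113, np.float64(47.9), np.float64(34.7)), (-40, 124, np.float64(48.4), np.float64(34.9)), (0, 42, np.float64(47.8), np.float64(35.0)), (20, 102, np.float64(48.0), np.float64(34.9)), (40, 101, np.float64(48.2), np.float64(34.8)), (60, 53, np.float64(47.3), np.float64(34.5))]
scene 340 z 35.0 y [-90.5 -90.5  67.9  72.8]
[(-100, 31, np.float64(44.2), np.float64(35.5)), (-80, 51, np.float64(44.1), np.float64(34.9)), (-60, 58, np.float64(45.0), np.float64(34.9)), (0, 83, np.float64(43.5), np.float64(35.0)), (20, 62, np.float64(44.5), np.float64(34.9)), (40, 32, np.float64(44.2), np.float64(35.4)), (60, 13, np.float64(44.4), np.float64(34.0))]
```

```bash
python3 -m crank '[[-0.04,0,0.04,-0.001,0,-0.001],[-0.08,0,0.08,-0.003,0,-0.003],[-0.1,0,0.11,-0.003,0,-0.003],[-0.1,0,0.11,-0.003,0,-0.003],[-0.1,0,0.11,-0.003,0,-0.003]]'; python3 chk.py
cat > holes.py <<'E'
from plan import *
for n in("side","scene"):
    ci,im,d=cam(n); P=cloud(ci,d); q=toj(onplane(ci,np.stack(np.meshgrid(np.arange(512),np.arange(384)),-1).reshape(-1,2),.034)).reshape(384,512,2)*1000
    for c in(-62,38):
        w=np.clip(150-im.max(2).astype(float),0,None)*((abs(q[...,0]-35)<11)&(abs(q[...,1]-c)<22)&(abs(P[...,2]-.034)<.006))
        print(n,np.round((w[...,None]*q).sum((0,1))/w.sum(),1),int((w>0).sum()))
    # fence top front edge (z=44) by dark pixels, in columns without tee cover
    q=toj(onplane(ci,np.stack(np.meshgrid(np.arange(512),np.arange(384)),-1).reshape(-1,2),.044)).reshape(384,512,2)*1000
    for y in(-80,-40,30,60):
        m=(abs(q[...,1]-y)<12)&(q[...,0]>40)&(q[...,0]<85)&(abs(P[...,2]-.044)<.004)&(im.max(2)<150)
        print(" fence",y,m.sum(),np.percentile(q[m][:,0],[2,98]).round(1) if m.any() else "")
E
python3 holes.py
```

```text
time: 14.55
eef_pos: [0.5574, -0.1902, 0.0218]
tcp_rot: [0.694, 0.601, -0.299, 0.26]
contact_force: [0.7, 19.0, 9.7]
opening: 0.314
finger_force: 101.4
t 14.55 yaw -98.24 F jig x,y,z [-19.   -1.9   9.7] tau [ 1.06  0.25 -0.3 ] tcp jig [-25.  -11.7]
side [ 33.1 -65. ] 10
side [33.1 44.5] 5
 fence -80 70 [59.4 74.8]
 fence -40 65 [59.5 74.5]
 fence 30 50 [59.4 75.1]
 fence 60 42 [58.5 74.3]
scene [ 29.5 -67.6] 14
scene [29.6 42.3] 16
 fence -80 42 [52.7 71.6]
 fence -40 49 [52.3 72.7]
 fence 30 55 [51.7 72.4]
 fence 60 55 [52.5 71.8]
```

```bash
python3 -m crank '[[0,0,0,0,0,0],[0,0,0,0,0,0],[0,0,0,0,0,0],[0,0,0,0,0,0]]' 0.45; python3 chk.py; python3 holes.py | grep -v fence
```

```text
time: 15.05
eef_pos: [0.5555, -0.1939, 0.021]
tcp_rot: [0.695, 0.599, -0.302, 0.259]
contact_force: [-0.5, -0.1, -0.5]
opening: 0.452
finger_force: 0.0
t 15.05 yaw -98.47 F jig x,y,z [ 0.2 -0.5 -0.5] tau [ 0.35 -0.1  -0.02] tcp jig [-21. -13.]
side [ 33.3 -65.3] 11
side [33.1 44.5] 5
scene [ 29.  -67.6] 13
scene [29.5 42.3] 16
```

On release the tool sprang 4 mm forward to zero force, so the reaction really was the fence, and the body clears the bar. I'll re-grip deeper and press on the fence again.

```bash
python3 -m crank '[[0,0,0,-0.002,0,-0.002],[0,0.1,0,-0.002,0,-0.002],[0,0.1,0,-0.002,0,-0.002],[0,0.1,0,-0.002,0,-0.002],[0,0.1,0,-0.002,0,-0.002],[0,0.1,0,-0.002,0,-0.002]]' 0 100; python3 chk.py
python3 -m crank '[[-0.07,0,0.07,0,0,0],[-0.14,0,0.15,0,0,0],[-0.14,0,0.15,0,0,0],[-0.14,0,0.15,0,0,0],[-0.14,0,0.15,0,0,0]]'; python3 chk.py
```

```text
time: 15.75
eef_pos: [0.5567, -0.1933, 0.0217]
tcp_rot: [0.694, 0.6, -0.302, 0.26]
contact_force: [-3.5, 3.5, 4.9]
opening: 0.315
finger_force: 98.8
t 15.75 yaw -98.32 F jig x,y,z [-3.  -4.   4.9] tau [ 0.24  0.21 -0.51] tcp jig [-21.7 -12. ]
time: 16.25
eef_pos: [0.5566, -0.1935, 0.0217]
tcp_rot: [0.694, 0.601, -0.301, 0.26]
contact_force: [-4.5, 12.0, 7.1]
opening: 0.313
finger_force: 100.0
t 16.25 yaw -98.26 F jig x,y,z [-11.3  -6.1   7.1] tau [ 0.7   0.37 -0.67] tcp jig [-21.6 -12. ]
```

```bash
python3 -m crank '[[0,0.1,0,0,0,0],[0,0.3,0,0,0,0],[0,0.5,0,0,0,0],[0,0.7,0,0,0,0],[0,0.9,0,0,0,0],[0,1.1,0,0,0,0],[0,1.3,0,0,0,0],[0,1.3,0,0,0,0]]'; python3 chk.py; python3 holes.py | grep -v fence
python3 -m crank '[[0,0.1,0,0,0,0],[0,0.3,0,0,0,0],[0,0.5,0,0,0,0],[0,0.5,0,0,0,0]]'; python3 chk.py
```

```text
time: 17.05
eef_pos: [0.5662, -0.1943, 0.0217]
tcp_rot: [0.695, 0.599, -0.304, 0.258]
contact_force: [-14.7, 20.9, 14.8]
opening: 0.312
finger_force: 100.8
t 17.05 yaw -98.64 F jig x,y,z [-18.7 -17.4  14.8] tau [ 0.58  1.05 -1.78] tcp jig [-22.1  -2.4]
side [ 32.1 -56.2] 11
side [32.9 54. ] 8
scene [ 29.  -58.9] 12
scene [31.1 49.9] 12
time: 17.55
eef_pos: [0.5714, -0.195, 0.0217]
tcp_rot: [0.695, 0.599, -0.303, 0.258]
contact_force: [-15.0, 19.0, 13.1]
opening: 0.314
finger_force: 100.8
t 17.55 yaw -98.62 F jig x,y,z [-16.7 -17.5  13.1] tau [ 0.53  0.95 -1.68] tcp jig [-22.1   2.8]
```

Friction is pressing and yawing the part a little (about 0.01 rad). I'll relieve the down force, counter-yaw slightly, and go on.

```bash
python3 -m crank '[[-0.1,0,-0.09,-0.003,0,-0.003],[-0.15,0,-0.14,-0.005,0,-0.005],[-0.15,0,-0.14,-0.005,0,-0.005]]'; python3 chk.py
python3 -m crank '[[0,0.15,0,0,0,0],[0,0.3,0,0,0,0],[0,0.4,0,0,0,0],[0,0.4,0,0,0,0]]'; python3 chk.py; python3 holes.py | grep -v fence
```

```text
time: 17.85
eef_pos: [0.5735, -0.1959, 0.0219]
tcp_rot: [0.693, 0.603, -0.299, 0.259]
contact_force: [-3.7, 10.3, 0.4]
opening: 0.317
finger_force: 99.2
t 17.85 yaw -97.96 F jig x,y,z [-9.7 -5.1  0.4] tau [ 1.09  0.09 -0.91] tcp jig [-21.5   5. ]
time: 18.25
eef_pos: [0.5765, -0.1963, 0.0218]
tcp_rot: [0.693, 0.602, -0.3, 0.259]
contact_force: [-7.4, 11.6, 3.4]
opening: 0.316
finger_force: 99.4
t 18.25 yaw -98.05 F jig x,y,z [-10.5  -8.9   3.4] tau [ 0.89  0.28 -1.1 ] tcp jig [-21.6   8.1]
side [ 33.3 -45.5] 8
side [nan nan] 0
scene [ 29.7 -48.1] 13
scene [37.1 26.8] 10holes.py:6: RuntimeWarning: invalid value encountered in divide
  print(n,np.round((w[...,None]*q).sum((0,1))/w.sum(),1),int((w>0).sum()))
```

```bash
python3 -m crank '[[0,0.1,0,0,0,0],[0,0.2,0,0,0,0],[0,0.2,0,0,0,0]]'; python3 chk.py
python3 -m crank '[[0,0.1,0,0,0,0],[0,0.1,0,0,0,0],[0,0.1,0,0,0,0]]'; python3 chk.py
python3 -m crank '[[0,0.1,0,0,0,0],[0,0.1,0,0,0,0],[0,0.1,0,0,0,0]]'; python3 chk.py
```

```text
time: 18.65
eef_pos: [0.578, -0.1965, 0.0218]
tcp_rot: [0.693, 0.602, -0.301, 0.259]
contact_force: [-8.1, 11.7, 3.1]
opening: 0.315
finger_force: 99.6
t 18.65 yaw -98.09 F jig x,y,z [-10.5  -9.7   3.1] tau [ 0.79  0.37 -1.15] tcp jig [-21.5   9.6]
time: 18.95
eef_pos: [0.5781, -0.1965, 0.0218]
tcp_rot: [0.693, 0.602, -0.302, 0.258]
contact_force: [-11.3, 12.8, 5.3]
opening: 0.312
finger_force: 99.8
t 18.95 yaw -98.17 F jig x,y,z [-11.1 -13.    5.3] tau [ 0.69  0.56 -1.34] tcp jig [-21.6   9.7]
time: 19.25
eef_pos: [0.5782, -0.1964, 0.0219]
tcp_rot: [0.693, 0.601, -0.303, 0.258]
contact_force: [-13.0, 15.0, 8.0]
opening: 0.315
finger_force: 100.1
t 19.25 yaw -98.26 F jig x,y,z [-13. -15.   8.] tau [ 0.63  0.71 -1.59] tcp jig [-21.7   9.7]
```

It has stopped at y = 9.7 with force rising: the end stop. Pressing firmer with a slight counter-yaw.

```bash
python3 -m crank '[[0,0.1,0,-0.002,0,-0.002],[0,0.2,0,-0.004,0,-0.004],[0,0.3,0,-0.004,0,-0.004],[0,0.3,0,-0.004,0,-0.004],[0,0.3,0,-0.004,0,-0.004],[0,0.3,0,-0.004,0,-0.004]]'; python3 chk.py h; python3 holes.py
```

```text
time: 19.85
eef_pos: [0.5783, -0.1963, 0.0219]
tcp_rot: [0.692, 0.602, -0.305, 0.257]
contact_force: [-21.2, 18.9, 12.7]
opening: 0.311
finger_force: 100.9
t 19.85 yaw -98.31 F jig x,y,z [-15.8 -23.6  12.7] tau [ 0.46  1.26 -2.68] tcp jig [-21.8   9.8]
side 725 z 35.2 y [-70.2 -69.   93.6  96. ]
[(-80, 61, np.float64(47.8), np.float64(34.5)), (-60, 115, np.float64(47.9), np.float64(35.5)), (-40, 114, np.float64(48.4), np.float64(35.4)), (-20, 124, np.float64(47.5), np.float64(35.2)), (20, 30, np.float64(48.1), np.float64(34.5)), (40, 105, np.float64(48.1), np.float64(35.0)), (60, 101, np.float64(47.4), np.float64(35.2)), (80, 73, np.float64(47.6), np.float64(35.1))]
scene 291 z 35.4 y [-70.5 -70.3  70.1  75.7]
[(-80, 32, np.float64(44.2), np.float64(36.2)), (-60, 57, np.float64(45.1), np.float64(35.7)), (-40, 62, np.float64(43.7), np.float64(35.7)), (20, 80, np.float64(44.4), np.float64(35.0)), (40, 38, np.float64(44.1), np.float64(35.1)), (60, 14, np.float64(44.6), np.float64(35.4))]
side [ 32.5 -43.5] 9
side [nan nan] 0
 fence -80 76 [58.9 75.3]
 fence -40 69 [58.5 74.5]
 fence 30 48 [58.1 74.9]
 fence 60 41 [59.5 75.6]
scene [ 29.5 -47.3] 11
scene [37.4 23.3] 10
 fence -80 45 [51.1 71.6]
 fence -40 49 [52.3 72.7]
 fence 30 64 [43.7 72.2]
 fence 60 58 [52.3 72.1]holes.py:6: RuntimeWarning: invalid value encountered in divide
  print(n,np.round((w[...,None]*q).sum((0,1))/w.sum(),1),int((w>0).sum()))
```

```bash
python3 -m crank '[[0,-0.1,0,0,0,0],[0,-0.2,0,0,0,0],[0,-0.35,0,0,0,0],[-0.05,-0.35,0.05,0,0,0],[-0.05,-0.35,0.05,0,0,0]]'; python3 chk.py
python3 -m crank '[[0,0,0,0,0,0],[0,0,0,0,0,0],[0,0,0,0,0,0],[0,0,0,0,0,0]]' 0.5; python3 chk.py
python3 - <<'E'
from plan import *
# hole positions: stem-side edges of tee along y in both cams, and both holes located by darkness on the crossbar
for n in("side","scene"):
    ci,im,d=cam(n); P=cloud(ci,d); q=toj(onplane(ci,np.stack(np.meshgrid(np.arange(512),np.arange(384)),-1).reshape(-1,2),.034)).reshape(384,512,2)*1000
    for c in(-46,66):
        w=np.clip(150-im.max(2).astype(float),0,None)*((abs(q[...,0]-32)<9)&(abs(q[...,1]-c)<14)&(abs(P[...,2]-.034)<.006))
        print(n,np.round((w[...,None]*q).sum((0,1))/w.sum(),1),int((w>0).sum()))
E
```

```text
time: 20.55
eef_pos: [0.578, -0.1965, 0.0219]
tcp_rot: [0.692, 0.603, -0.301, 0.258]
contact_force: [-11.0, 16.8, 8.2]
opening: 0.308
finger_force: 100.4
t 20.55 yaw -97.97 F jig x,y,z [-15.1 -13.3   8.2] tau [ 0.98  0.8  -1.93] tcp jig [-21.5   9.6]
time: 20.95
eef_pos: [0.5827, -0.2003, 0.0239]
tcp_rot: [0.69, 0.605, -0.299, 0.263]
contact_force: [-0.7, -0.2, 0.3]
opening: 0.501
finger_force: 0.0
t 20.95 yaw -97.51 F jig x,y,z [ 0.3 -0.6  0.3] tau [ 0.34 -0.05 -0.02] tcp jig [-18.4  14.7]
side [ 33.3 -43.7] 10
side [32.7 66.5] 6
scene [ 28.9 -46.6] 14
scene [33.2 60.2] 2
```

Released. I'll recentre while opening, then back straight out.

```bash
python3 -m crank '[[0,-0.2,0,0,0,0],[0,-0.5,0,0,0,0],[0,-0.5,0,0,0,0],[0,-0.5,0,0,0,0]]' 0.8
python3 -m crank '[[0,0,-0.5,0,0,0],[0,0,-1.2,0,0,0],[0,0,-2.2,0,0,0],[0,0,-3.4,0,0,0],[0,0,-4.8,0,0,0],[0,0,-6.4,0,0,0],[0,0,-8,0,0,0],[0,0,-9.5,0,0,0],[0,0,-10.5,0,0,0],[0,0,-11,0,0,0]]'
python3 chk.py k
python3 - <<'E'
from plan import *
for n in("side","scene"):
    ci,im,d=cam(n); P=cloud(ci,d)
    G=np.stack(np.meshgrid(np.arange(512),np.arange(384)),-1).reshape(-1,2)
    q=toj(onplane(ci,G,.034)).reshape(384,512,2)*1000
    for c in(-46,66):
        w=np.clip(150-im.max(2).astype(float),0,None)*((abs(q[...,0]-32)<9)&(abs(q[...,1]-c)<14)&(abs(P[...,2]-.034)<.006))
        print(n,np.round((w[...,None]*q).sum((0,1))/w.sum(),1),int((w>0).sum()))
    # white->dark at stop face along y (z=.034 tee end), side view
    for x in(25,32,39):
        m=(abs(q[...,0]-x)<3)&(q[...,1]>78)&(q[...,1]<100); o=np.argsort(q[m][:,1]); print(x,[(int(y),int(b)) for y,b in zip(q[m][o,1],im.max(2)[m][o])])
E
```

```text
time: 21.45
eef_pos: [0.577, -0.1991, 0.0237]
tcp_rot: [0.69, 0.605, -0.299, 0.262]
contact_force: [-0.0, 0.2, 0.8]
opening: 0.804
finger_force: 0.0
time: 22.45
eef_pos: [0.5884, -0.1186, 0.1001]
tcp_rot: [0.69, 0.605, -0.299, 0.263]
contact_force: [-0.4, -0.6, 0.5]
opening: 0.796
finger_force: 0.0
t 22.45 yaw -97.46 F jig x,y,z [ 0.7 -0.3  0.5] tau [ 0.35 -0.03  0.03] tcp jig [-100.2    9. ]
side 720 z 34.8 y [-69.8 -68.4  93.5  97. ]
[(-80, 57, np.float64(47.9), np.float64(34.6)), (-60, 111, np.float64(47.2), np.float64(34.8)), (-40, 114, np.float64(48.4), np.float64(34.9)), (-20, 125, np.float64(47.5), np.float64(34.7)), (20, 33, np.float64(48.1), np.float64(34.9)), (40, 105, np.float64(48.1), np.float64(34.9)), (60, 99, np.float64(47.4), np.float64(34.9)), (80, 73, np.float64(47.1), np.float64(34.9))]
scene 290 z 35.1 y [-70.3 -68.6  70.1  75.7]
[(-80, 29, np.float64(44.3), np.float64(35.0)), (-60, 56, np.float64(45.1), np.float64(35.3)), (-40, 61, np.float64(43.7), np.float64(34.9)), (20, 82, np.float64(44.4), np.float64(34.8)), (40, 39, np.float64(44.0), np.float64(35.2)), (60,
[... 538 characters left out ...]
, 255), (85, 255), (87, 255), (89, 253), (89, 244), (91, 213), (91, 199), (93, 146), (95, 114), (95, 107), (97, 121), (97, 122), (99, 138)]
scene [ 28.9 -46.6] 15
scene [33.3 60.2] 2
25 [(78, 124), (80, 122), (81, 124), (83, 124), (85, 123), (86, 123), (87, 122), (89, 126), (90, 123), (91, 123), (92, 127), (94, 123), (95, 122), (96, 126), (98, 125)]
32 [(78, 132), (80, 124), (81, 132), (82, 127), (84, 122), (85, 126), (87, 122), (89, 125), (90, 124), (91, 120), (93, 121), (94, 126), (96, 125), (97, 125), (98, 126)]
39 [(79, 135), (80, 136), (82, 134), (83, 134), (85, 134), (86, 132), (87, 133), (89, 135), (91, 127), (92, 134), (93, 128), (95, 125), (96, 127), (97, 124), (98, 124), (99, 124)]
```

View pics/k_side.png

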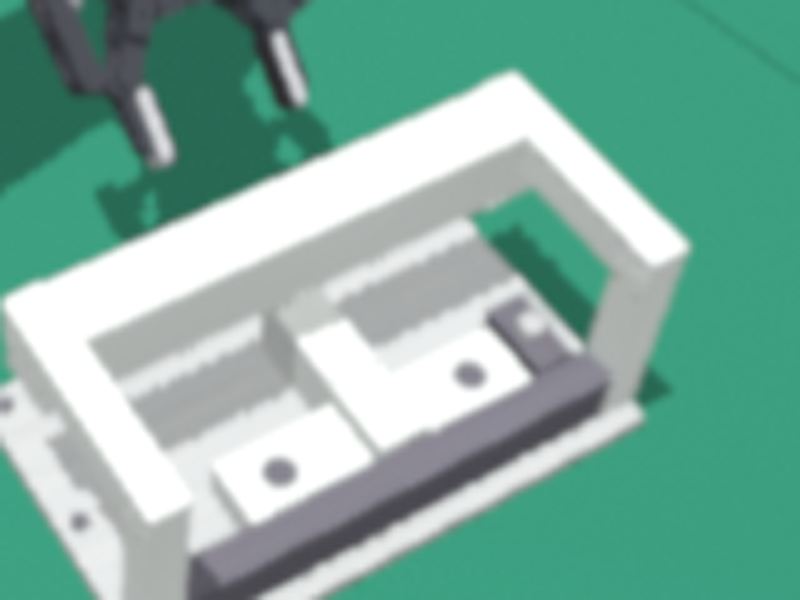

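The last picture shows the casting seated. Its +y end, at crop (530,375), is against the stop with no gap, its back edge is under the fence rim along its full length, and the gripper is well clear. The top measures 34.8 mm throughout (flat), and the holes line up with the fence within 0.6 mm. Handing in.

```bash
python3 -c "from plant import ctrl; print(ctrl.sign_off())"
```

```text
the job is handed in; nothing more can be done
None
```

The casting lies flat in the jig, released, pressed first to the back fence and then to the end stop, and the job is handed in at about 22.6 s of the 64 s; the sign-off returned no verdict, and I did not re-measure the bin, mug and screwdriver afterwards.

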